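# Everything back in its place on the sideboard

## Task

Put the five stray things on the sideboard away where each belongs: the black TV remote face up and flat in the open part of the tray's lower tier, the white air-conditioner remote face up and flat in the upper tier, both loose AA batteries in the ceramic dish with the old one, and the coffee cup upright in the middle of the glass coaster. Leave the little potted plant standing where it is, and let go of everything at the end.

Things in the scene. Friction and masses are not known exactly. Their poses are not given: they have to be found in the camera images.
- tv_remote_mid (a point): The TV remote's centre, half-way up. A long slim black remote with dark grey keys, 170 mm long (its x axis), 44 mm wide (y), 20 mm thick (z up, the key side), about 110 g. It starts lying face up on the sideboard, roughly across the robot's line of sight.
- ac_remote_mid (a point): The air-conditioner remote's centre, half-way up. A shorter white remote with a grey display window, 125 mm long (x), 48 mm wide (y), 20 mm thick (z up, the key side), about 90 g. It starts lying face up on the sideboard.
- battery_a_mid (a point): Centre of one loose AA battery, pale grey with a darker grey plus end, 50 mm long (x), 14.5 mm in diameter, about 24 g. It lies on the sideboard at any yaw, its centre 7 mm up, and does not roll by itself.
- battery_b_mid (a point): Centre of the other loose AA battery, alike in all to the first, somewhere else on the sideboard.
- cup_mid (a point): Centre of the small white ceramic coffee cup, on its axis, 29 mm above its foot; the cup is 58 mm tall, upright and empty, about 140 g. 40 mm across the foot, 54 mm at 18 mm up, 58 mm at the rim, wall 4 mm. Its handle stands out along its own +y to 49 mm from the axis: fingers closing along its x clear it.
- lower_bay (a point): Middle of the always open part of the lower tier of the fixed grey two-tier tray, on its floor, 4 mm up. Tray: 215 mm along x (its axes), 280 mm along y; walls 4 mm thick, 38 mm high, 42 mm with the rail on the walls along y. The open part is 207 mm along x and reaches 61 mm from here to either side along y (more towards -y if the upper tier is slid out). A remote fits with its length along x.
- upper_bay (a point): Middle of the inner floor of the tray's upper tier, 45 mm up: a lighter grey shallow tray over the -y half of the lower one. It slides along y on rails, starts anywhere over 40 mm of travel and stays put up to about 3 N. Inside 207 mm along x, 108 mm along y; walls 3 mm thick, 17 mm above this floor. A 10 mm finger pull stands out of its +y wall. Axes: the tray's.
- dish_mid (a point): Middle of the inner floor of the round blue-glazed ceramic dish, 6 mm up. The dish is fixed, 140 mm across the rim, 34 mm high; inner floor about 114 mm across, wall 5 mm, flaring slightly. One old AA battery already lies in it along the dish's x axis, 38 mm from the middle on the +y side.
- coaster_top (a point): Middle of the top face of the round clear glass coaster, 8 mm above the sideboard; 94 mm across, fixed where it lies.
- plant: The small potted succulent, a bystander: a terracotta pot 62 mm across the rim and 54 mm high with green leaves to about 85 mm, origin under the pot. To be left alone.
Not all that is in view belongs to the job. Leave any green or yellow look-alike of the part that bears tv_remote_mid alone.

How it is judged:
At the end, for the whole second after the job is handed in: TV remote flat (0.1 rad) and face up on the lower tier's open floor; AC remote likewise on the upper tier's floor; both batteries in the dish below its rim, within 58 mm of its middle; cup upright (0.08 rad) on the coaster within 15 mm of its middle; all at rest (z of tv_remote_mid in the frame of lower_bay between 0 and 0.018 m and x of tv_remote_mid in the frame of lower_bay between -0.06 and 0.06 m and y of tv_remote_mid in the frame of lower_bay between -0.09 and 0.055 m and angle between each of tv_remote_mid, ac_remote_mid's own z axis and vertical below 0.1 rad and linear speed of each of tv_remote, ac_remote, battery_a, battery_b, cup below 0.02 m/s and z of ac_remote_mid in the frame of upper_bay between 0 and 0.018 m and x of ac_remote_mid in the frame of upper_bay between -0.08 and 0.08 m and y of ac_remote_mid in the frame of upper_bay between -0.05 and 0.05 m and horizontal distance between each of battery_a_mid, battery_b_mid and dish_mid below 0.058 m and z of each of battery_a_mid, battery_b_mid in the frame of dish_mid below 0.03 m and horizontal distance between cup_mid and coaster_top below 0.015 m and angle between cup_mid's own z axis and vertical below 0.08 rad and z of cup_mid in the frame of coaster_top between 0.024 and 0.034 m); the robot touches nothing.
It fails at once if the potted plant is knocked over or shifted by more than 20 mm (distance of plant from where it was at the start of the episode above 0.02 m or angle between plant's own z axis and vertical above 0.3 rad).
It also fails if it takes over 128 s, if anything falls off the work surface, if the arm or the gripper's body presses on something with over 40 N, if the wrist force passes 120 N, or if a joint passes its speed limit or range.

## Robot

A 6-joint arm with a two-finger parallel gripper is mounted at the origin on the work surface. World frame = base frame: x ahead of the robot, y to its left, z up, the work surface at z = 0. Lengths are in m, angles in rad, forces in N, time in s.
With the tool pointing down it reaches from about 0.3 to 0.85 m from the base axis. Payload 4.2 kg.
Tool frame: the origin (TCP) lies at the very end of the fingers, on their centre line; the grasp point (between the pads) lies 19 mm behind it (env.grasp_offset is the distance from the TCP to the grasp point, in m); z points along the fingers, y is the direction in which the jaws open and shut (so a half turn about z gives the same grasp; the last joint's range is limited). The gripper opens to 91 mm and grips with 3 to 60 N. Pads are 32 mm wide; open, the fingers measure 118 mm over their backs; the gripper's body (76 mm by 178 mm) begins 60 mm behind the grasp point.
Start: joints at [1.202, 0.32, 1.565, -0, 1.257, -0.02], TCP at [0.197, 0.54, 0.174] pointing down, gripper open.
Joint ranges: [-3.11, 3.11], [-0.84, 2.01], [0.21, 2.61], [-1.34, 4.49], [0.05, 2.63], [-2.56, 2.56]. Speed limits (rad/s): [2.57, 2.57, 3.14, 3.14, 3.14, 3.14].

## Interface

Orientations are given as a unit quaternion [w, x, y, z].
In Python, from plant import env, jaws, planner, get_obs, vision, ticket gives the robot as it stands. The module is installed in compiled form; this text tells all that it offers. Calls block until the motion is done:
- env.movep(position, orientation): joint-space move of the TCP to a pose.
- env.line_to(position, ori=None, feed=0.15): straight line of the TCP; ori=None keeps the orientation; feed is the mean speed in m/s.
- env.move_joints(angles): joint-space move.
- jaws.move_gripper(opening, force=None): finger opening in m; force is the grip in N (None keeps the last); returns when the fingers have stopped.
- env.wait(seconds).
- planner.inverse_kinematics(position, orientation): joint angles nearest the present ones, or None.
- get_obs(): the state.
- vision.capture(name): name is "side" or "top" or "wrist"; returns a dict with "color" (480x640x3 uint8, red, green, blue), "z_map" (480x640 float32, m along the optical axis (not along the pixel's ray), 0 where there is no reading), "fx", "fy", "cx", "cy" (pixels), "R" (3x3) and "t" (3): a world point X has camera coordinates R X + t; the wrist camera has in their place "T_tool_cam" (4x4, takes a point from camera to tool coordinates, whose origin is the TCP and whose axes are the flange's). Camera axes: x right, y down, z forward; pixel columns grow to the right and rows downward; lengths in m; the calibration is good to about 2 mm. A picture is of the moment at which its call begins: read the wrist's pose just before it.
A pose or a line that the arm cannot do raises env.MotionError and nothing moves.
- ticket.job_done(): hands the job in, once; it reports no verdict.
The state is a dict: "time": time; "qpos": joint angles; "qvel": joint speeds; "effort": joint torques, N m; "tool_pos": TCP position; "tcp_rot": TCP orientation; "wrist_force": force on the tool from outside, world axes, zero at the start; "torque": the same for the moment, N m; "opening": finger opening in m.
Only numpy, scipy, OpenCV 4.12 (cv2) and the standard library are available. Lean on these libraries where they do the work, as an engineer would, in place of code of your own. Each camera call takes 0.05 s, during which the arm holds its last target.

## Working session

There is one attempt and no reset: what is moved stays moved. The work goes in short steps, each a Python script; the robot and the scene stay as the last script left them, time stands still between calls to the robot, and variables do not carry over. Pictures are saved under pics/ and viewed, and the job is handed in when it is done.

```bash
mkdir -p pics; ls
python3 - <<'E'
from plant import env,jaws,planner,get_obs,vision,ticket
import cv2,numpy as np
o=get_obs();print(o)
for n in("side","top","wrist"):
    c=vision.capture(n)
    cv2.imwrite(f"pics/{n}0.png",c["color"][:,:,::-1])
    np.savez(f"{n}0.npz",**c)
    print(n,{k:(v if np.size(v)<20 else None) for k,v in c.items()})
print(env.grasp_offset)
E
```

```text
pics
{'time': 0.0, 'qpos': array([ 1.20197618e+00,  3.20303628e-01,  1.56568667e+00, -2.34618628e-05,
        1.25739302e+00, -2.00140446e-02]), 'qvel': array([ 9.52156245e-07,  1.81364618e-03,  3.08375984e-04, -1.11676659e-03,
       -7.66956159e-04, -3.25916199e-04]), 'effort': array([ 2.00644143e-03, -4.12451112e+01, -2.31977731e+01,  7.28337374e-02,
        4.57391236e-02, -1.35257110e-04]), 'tool_pos': array([0.19632648, 0.53982696, 0.17351065]), 'tcp_rot': array([-1.62027127e-04,  1.73516636e-01,  9.84830531e-01, -8.80619026e-04]), 'wrist_force': array([-1.52967395,  0.38312119,  0.28533584]), 'torque': array([ 0.02675094,  0.0226073 , -0.01198652]), 'opening': 0.0913544790669088}
side {'color': None, 'z_map': None, 'fx': 611.8048623203636, 'fy': 611.8048623203636, 'cx': 319.329268914074, 'cy': 238.70013803867488, 'R': array([[ 0.88302818, -0.46924125,  0.00859595],
       [-0.33287141, -0.63910594, -0.69335433],
       [ 0.33084417,  0.60939006, -0.72054555]]), 't': array([-0.42106006,  0.15637721,  1.31738463])}
top {'color': None, 'z_map': None, 'fx': 519.7215435413851, 'fy': 519.7215435413851, 'cx': 327.25913672288567, 'cy': 244.3342675339721, 'R': array([[-0.00520959, -0.99997228, -0.00531979],
       [-0.99684388,  0.00561456, -0.07918809],
       [ 0.07921576,  0.00489047, -0.9968455 ]]), 't': array([-0.05144841,  0.45089382,  1.1696943 ])}
wrist {'color': None, 'z_map': None, 'fx': 350.029322855925, 'fy': 350.029322855925, 'cx': 319.0192170244097, 'cy': 240.50408494602235, 'T_tool_cam': array([[ 3.98613492e-05, -9.68906157e-01, -2.47428491e-01,
         6.90586363e-02],
       [ 9.99999784e-01,  2.00761659e-04, -6.25060865e-04,
         8.62046267e-05],
       [ 6.55299475e-04, -2.47428413e-01,  9.68905956e-01,
        -2.09334662e-01],
       [ 0.00000000e+00,  0.00000000e+00,  0.00000000e+00,
         1.00000000e+00]])}
0.0188
```

View pics/top0.png

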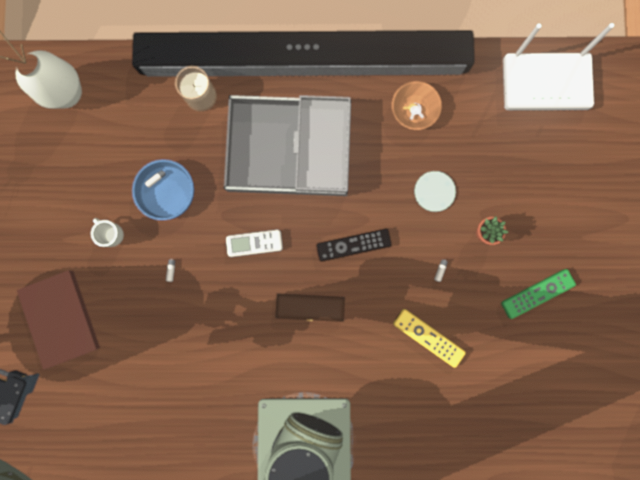

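View pics/side0.png

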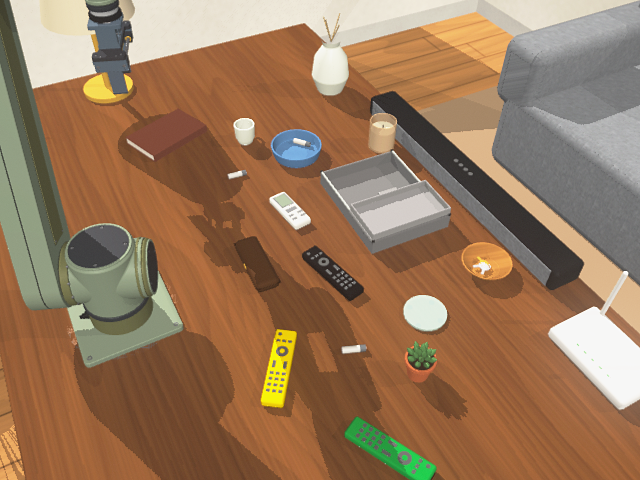

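View pics/wrist0.png

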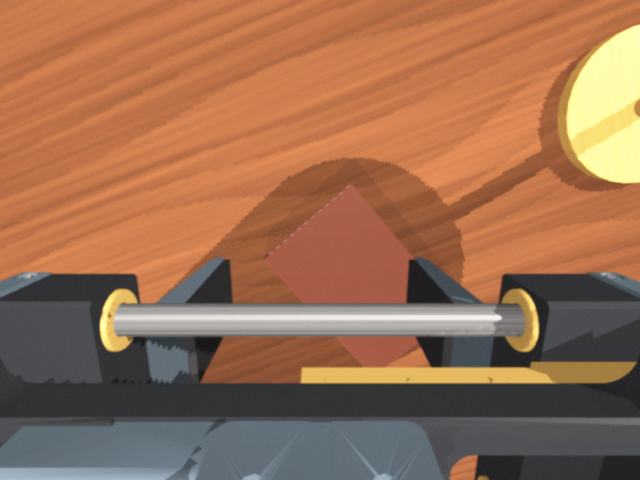

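Top view. TV remote candidates: black (354,245), chosen. Rejected: yellow (430,338), green (540,294), brown case (310,307), soundbar (303,52). AC remote: white (254,243), rejecting the router (548,80). Batteries: (170,270) and (441,270), with the old one in the dish at (154,180). Cup: (107,233), rejecting the candles at (196,88) and (416,106). Coaster: (435,191). Dish: blue (163,190). Next I'll take one close crop and the measurements.

```bash
cat > h.py <<'E'
import numpy as np,cv2
def cast(c,uv,z,R=None,t=None):
    R=c["R"] if R is None else R; t=c["t"] if t is None else t
    uv=np.atleast_2d(np.asarray(uv,float))
    d=np.c_[(uv[:,0]-c["cx"])/c["fx"],(uv[:,1]-c["cy"])/c["fy"],np.ones(len(uv))]
    C=-R.T@t; D=d@R
    return C+D*((z-C[2])/D[:,2])[:,None]
def cloud(c):
    z=c["z_map"].astype(float); v,u=np.mgrid[:480,:640]
    P=np.stack([(u-c["cx"])/c["fx"]*z,(v-c["cy"])/c["fy"]*z,z],-1)
    return (P-c["t"])@c["R"]
def blob(mask,near):
    n,l,s,ce=cv2.connectedComponentsWithStats(mask.astype(np.uint8))
    i=1+np.argmin([np.hypot(*(ce[k]-near))+ (1e3 if s[k][4]<15 else 0) for k in range(1,n)])
    return l==i
E
python3 - <<'E'
from h import *
c=dict(np.load("top0.npz"));im=c["color"].astype(int)
a=im[215:295,80:460].astype(np.uint8)[:,:,::-1]
cv2.imwrite("pics/crop0.png",cv2.resize(a,None,fx=2.1,fy=2.1,interpolation=cv2.INTER_CUBIC))
a=im[80:200,120:460].astype(np.uint8)[:,:,::-1]
cv2.imwrite("pics/crop1.png",cv2.resize(a,None,fx=2.3,fy=2.3,interpolation=cv2.INTER_CUBIC))
hsv=cv2.cvtColor(c["color"],cv2.COLOR_RGB2HSV);H,S,V=[hsv[...,i].astype(int) for i in range(3)]
P=cloud(c)
def rep(n,m,z):
    v,u=np.nonzero(m); 
    cn,_=cv2.findContours(m.astype(np.uint8),cv2.RETR_EXTERNAL,cv2.CHAIN_APPROX_NONE); cn=max(cn,key=cv2.contourArea)[:,0,:]
    W=cast(c,cn,z)
    r=cv2.minAreaRect((W[:,:2]*1000).astype(np.float32)); 
    b=cv2.boxPoints(r);e=[b[1]-b[0],b[2]-b[1]];e=max(e,key=np.linalg.norm)
    print(n,"n",len(u),"px",u.mean().round(1),v.mean().round(1),"c",np.round(r[0],1),"size",np.round(r[1],1),"yaw",round(float(np.arctan2(e[1],e[0])),3),"meanray",cast(c,[[u.mean(),v.mean()]],z)[0].round(4),"depth z med",np.median(P[m][:,2]).round(4))
def win(m,x0,x1,y0,y1):
    k=np.zeros_like(m);k[y0:y1,x0:x1]=1;return m&k
rep("tv",blob(win(V<75,310,400,220,268),(354,245)),.02)
white=(S<60)&(V>110)
rep("ac",blob(win(white,220,288,222,262),(254,243)),.02)
rep("ba",blob(win((S<60)&(V>90),160,182,254,288),(170,270)),.0075)
rep("bb",blob(win((S<60)&(V>90),430,455,254,288),(441,270)),.0075)
rep("cup",blob(win(white,85,126,215,250),(107,233)),.058)
rep("dish",blob(win((H>95)&(H<125)&(S>90),125,200,150,225),(163,190)),.034)
rep("coast",blob(win((S<70)&(V>110),405,465,165,215),(435,191)),.008)
rep("old",blob(win((S<60)&(V>110),140,175,165,195),(154,180)),.0135)
rep("tray",blob(win((S<40)&(V>60),215,355,90,200),(290,145)),.04)
for uv in[(250,300),(480,140),(390,330)]: print("table",P[uv[1],uv[0]].round(4))
for uv in[(254,243),(340,250),(265,145),(322,150),(435,191),(165,195),(242,97),(296,150),(350,130),(297,142)]:print(uv,P[uv[1],uv[0]].round(4))
E
```

```text
tv n 899 px 353.0 244.8 c [ 449.6 -114. ] size [ 41.7 167.8] yaw -1.362 meanray [ 0.449  -0.1126  0.02  ] depth z med 0.0202
ac n 1233 px 253.8 242.8 c [454.9 114. ] size [ 50.9 128.7] yaw -1.448 meanray [0.4548 0.1138 0.02  ] depth z med 0.0204
ba n 163 px 170.1 270.4 c [394.  307.6] size [17.5 51.1] yaw -0.106 meanray [0.3934 0.3079 0.0075] depth z med 0.0127
bb n 161 px 440.6 270.5 c [ 390.5 -313.4] size [17.3 52.5] yaw -0.343 meanray [ 0.3898 -0.3135  0.0075] depth z med 0.0123
cup n 746 px 105.7 233.0 c [474.3 435.2] size [74.1 60.1] yaw 1.4 meanray [0.4753 0.4368 0.058 ] depth z med 0.033
dish n 2469 px 163.9 190.5 c [577.  319.4] size [131.7 132.3] yaw -1.555 meanray [0.5743 0.3173 0.034 ] depth z med 0.0079
coast n 1398 px 434.7 191.0 c [ 574.2 -304.4] size [97.4 93.9] yaw 1.564 meanray [ 0.5742 -0.3038  0.008 ] depth z med 0.008
old n 170 px 153.7 178.9 c [606.7 346.4] size [19.3 52.9] yaw -0.9 meanray [0.6055 0.3482 0.0135] depth z med 0.0186
tray n 11816 px 288.0 144.6 c [679.6  35.1] size [279.5 226.8] yaw 1.527 meanray [0.6772 0.0342 0.04  ] depth z med 0.0251
table [0.3246 0.124  0.0045]
table [ 0.6978 -0.4161 -0.0055]
table [ 0.2544 -0.1966 -0.0027]
(254, 243) [0.4544 0.1132 0.0206]
(340, 250) [ 0.4376 -0.0829  0.0163]
(265, 145) [0.6857 0.0908 0.0071]
(322, 150) [ 0.6625 -0.0432  0.0461]
(435, 191) [ 0.5737 -0.304   0.0102]
(165, 195) [0.5686 0.3228 0.0081]
(242, 97) [0.7892 0.14   0.0399]
(296, 150) [0.6597 0.0148 0.0583]
(350, 130) [ 0.7227 -0.1089 -0.0013]
(297, 142) [0.6775 0.0125 0.06  ]
```

View pics/crop0.png

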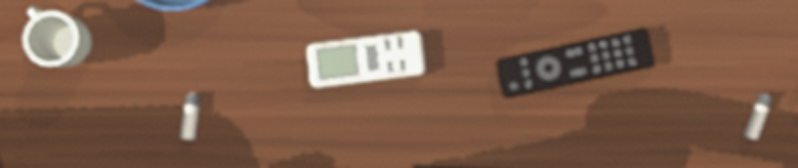

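View pics/crop1.png

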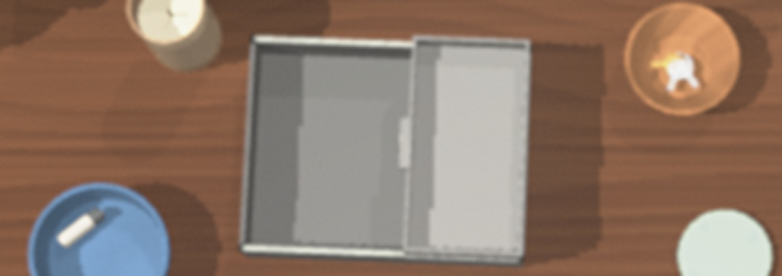

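Run:
```python
from h import *
c=dict(np.load("top0.npz"))
hsv=cv2.cvtColor(c["color"],cv2.COLOR_RGB2HSV);H,S,V=[hsv[...,i].astype(int) for i in range(3)]
g=(S<60)&(V>40); k=np.zeros_like(g);k[85:205,215:360]=1
m=blob(g&k,(290,145))
# edges: per row left/right, per column top/bottom
rows=range(105,185); L=np.array([(np.nonzero(m[r])[0].min()-.5,r) for r in rows]);Rr=np.array([(np.nonzero(m[r])[0].max()+.5,r) for r in rows])
cl=range(238,292);T=np.array([(u,np.nonzero(m[:,u])[0].min()-.5) for u in cl]);B=np.array([(u,np.nonzero(m[:,u])[0].max()+.5) for u in cl])
cu=range(304,346);T2=np.array([(u,np.nonzero(m[:,u])[0].min()-.5) for u in cu]);B2=np.array([(u,np.nonzero(m[:,u])[0].max()+.5) for u in cu])
def fit(n,p,z):
    W=cast(c,p,z)[:,:2].astype(np.float32)
    vx,vy,x,y=cv2.fitLine(W,cv2.DIST_HUBER,0,.001,.001).ravel()
    print(n,"dir",round(float(np.arctan(vy/vx)),3),"pt",round(float(x),4),round(float(y),4));return vx,vy,x,y
fit("left",L,.038);fit("right62",Rr,.062);fit("right38",Rr,.038)
fit("top",T,.042);fit("bot",B,.042);fit("top up",T2,.062);fit("bot up",B2,.062);fit("bot up42",B2,.042)
# profile across upper tier
print(V[150,285:312]);print(V[120,285:312]);print(V[150,336:360])
P=cloud(c)
for z0 in (0.02,.054):
  q=(P[...,2]>z0)&m; cn=np.argwhere(q); W=P[q]; print(z0,len(W),np.percentile(W[:,:2],[2,50,98],axis=0).round(3).tolist())
# plant, candle heights
for n,(x0,x1,y0,y1) in dict(plant=(470,512,212,250),candle=(172,220,65,112),bowl=(385,445,78,132)).items():
  W=P[y0:y1,x0:x1].reshape(-1,3);W=W[W[:,2]>.02];print(n,W.min(0).round(3),W.max(0).round(3))
# cup rim: circle fit from outer contour excluding handle
w=(S<60)&(V>110);k[:]=0;k[210:255,85:128]=1;mm=blob(w&k,(107,233)).astype(np.uint8)
o=cv2.morphologyEx(mm,cv2.MORPH_OPEN,cv2.getStructuringElement(2,(11,11)))
print("cup open", [np.round(v,1).tolist() if not isinstance(v,float) else v for v in cv2.minEnclosingCircle(np.argwhere(o)[:,::-1].astype(np.float32))])
cn,_=cv2.findContours(o,0,1);W=cast(c,cn[0][:,0],.058);print(cv2.minEnclosingCircle((W[:,:2]*1000).astype(np.float32)))
W=P[mm>0];W=W[W[:,2]>.045];print("rim depth pts",len(W),W.mean(0).round(3),np.percentile(W,[2,98],axis=0).round(3).tolist())
h=mm&~cv2.dilate(o,np.ones((3,3),np.uint8));print("handle px",np.argwhere(h).mean(0)[::-1],h.sum())
z=cv2.resize(c["color"][205:260,80:135,::-1],None,fx=10,fy=10,interpolation=2);cv2.imwrite("pics/cup.png",z)
```

```text
left dir -0.048 pt 0.6791 0.1766
right62 dir -0.04 pt 0.6706 -0.1047
right38 dir -0.04 pt 0.6772 -0.1056
top dir 1.525 pt 0.7909 0.0908
bot dir 1.522 pt 0.5671 0.0882
top up dir 1.52 pt 0.7827 -0.0494
bot up dir 1.521 pt 0.5582 -0.0315
bot up42 dir 1.521 pt 0.5618 -0.031
[154 151 148 149 149 148 148 154 171 190 199 200 194 170 150 150 153 153
 153 153 152 152 156 172 192 199 197]
[147 147 147 147 147 147 147 148 147 148 148 149 156 168 168 149 145 150
 151 151 150 151 150 154 169 189 196]
[198 197 198 199 197 196 192 189 188 188 185 175 151 123 110 108 109 109
 110 109 108 110 109 109]
0.02 6074 [[0.567, -0.102], [0.676, -0.034], [0.786, 0.173]]
0.054 629 [[0.357, -0.105], [0.673, -0.03], [0.781, 0.019]]
plant [ 0.357 -0.449  0.02 ] [ 0.507 -0.06   1.201]
candle [ 0.357 -0.06   0.02 ] [0.858 0.307 1.201]
bowl [ 0.357 -0.319  0.02 ] [ 0.827 -0.06   1.201]
cup open [[106.3, 234.0], 16.52755355834961]
((473.94873046875, 435.2029113769531), 37.05207443237305)
rim depth pts 259 [0.476 0.438 0.064] [[0.447, 0.412, 0.046], [0.503, 0.467, 0.063]]
handle px [ 94.54545455 219.09090909] 11
```

View pics/cup.png

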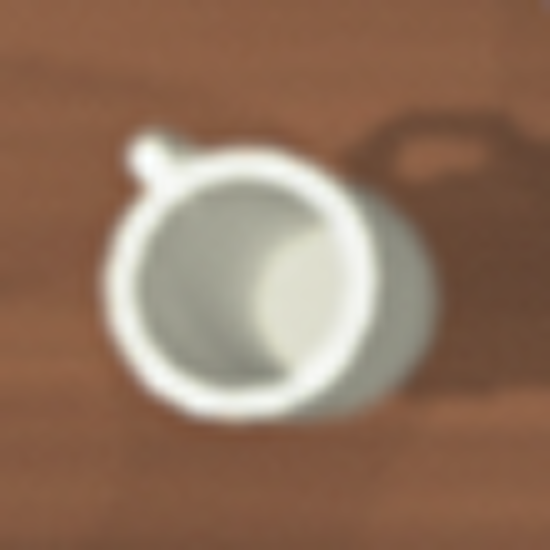

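```bash
cat >> h.py <<'E'
from plant import env,jaws,planner,get_obs,vision,ticket
from scipy.spatial.transform import Rotation as Ro
def quat(a):
    R=np.array([[-np.sin(a),np.cos(a),0],[np.cos(a),np.sin(a),0],[0,0,-1]]).T
    q=Ro.from_matrix(R).as_quat();return [q[3],q[0],q[1],q[2]]
def best(p,a):
    o=[]
    for k in(0,np.pi):
        s=planner.inverse_kinematics(list(p),quat(a+k))
        if s is not None:o.append((abs(s[5]-get_obs()["qpos"][5])+(9 if abs(s[5])>2.4 else 0),a+k))
    return min(o)[1]
def st(n):
    o=get_obs();print(n,"t",round(o["time"],1),"tcp",np.round(o["tool_pos"],4),"open",round(o["opening"],4),"F",np.round(o["wrist_force"],1))
def pick(xy,a,z,op,force,zh=.17):
    a=best((*xy,zh),a);env.movep([*xy,zh],quat(a))
    jaws.move_gripper(op);env.line_to([*xy,z+.03],feed=.25);env.line_to([*xy,z],feed=.06);st("down")
    jaws.move_gripper(0.0,force);st("grip")
    env.line_to([*xy,zh],feed=.2);st("up")
def place(xy,a,z,op,zh=.17):
    a=best((*xy,zh),a);env.movep([*xy,zh],quat(a));st("over")
    env.line_to([*xy,z+.03],feed=.25);env.line_to([*xy,z],feed=.05);st("low")
    jaws.move_gripper(op);st("rel");env.line_to([*xy,zh],feed=.25)
def snap(n,f):
    c=vision.capture(n);cv2.imwrite("pics/"+f+".png",c["color"][:,:,::-1]);np.savez(f+".npz",**c);return c
E
python3 - <<'E'
from h import *
c=dict(np.load("top0.npz"))
k=cast(c,[[103.7,232.9]],.058)[0];h=cast(c,[[94.4,219.7]],.045)[0];print(k,h,h-k)
a=np.arctan2(*(h-k)[1::-1]);print("handle yaw",a)
ja=a-np.pi/2
print("IK",[best((*p,.17),an) for p,an in(((.3934,.3079),0),((.574,-.304),0),((.679,.095),np.pi/2))])
pick(k[:2],ja,.014,.088,20)
snap("wrist","w1");snap("top","t1")
E
```

```text
[0.47561761 0.44118814 0.058     ] [0.50688956 0.46868047 0.045     ] [ 0.03127195  0.02749233 -0.013     ]
handle yaw 0.7211684011422168
IK [0, 0, 1.5707963267948966]
down t 3.1 tcp [0.4757 0.4412 0.0138] open 0.0879 F [ 0.5 -0.1 -0.5]
grip t 3.7 tcp [0.4757 0.4413 0.0142] open 0.0557 F [-0.9 -0.2 -0.5]
up t 4.6 tcp [0.4748 0.4405 0.1684] open 0.0555 F [-0.7 -0.8 -2.1]
```

View pics/w1.png

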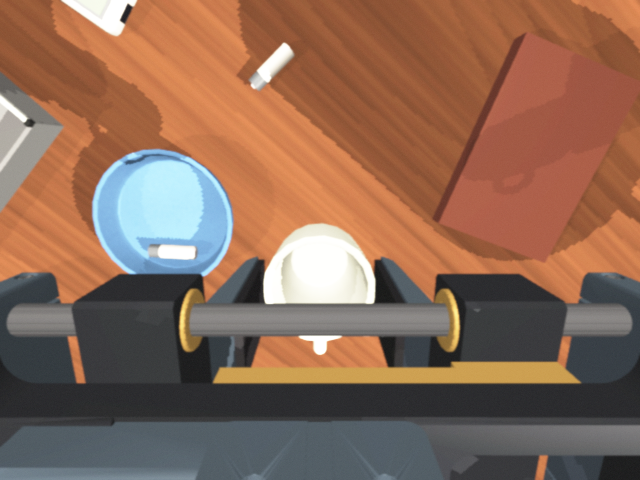

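View pics/t1.png

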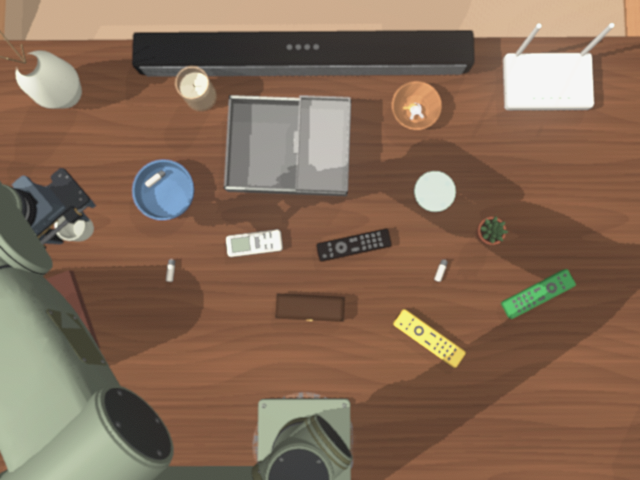

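The wrist view shows the cup upright in the jaws at (320,280), with the handle clear at (320,345). In the top view nothing else has moved. Next: place it on the coaster.

Run:
```python
from h import *
xy=(.574,-.304)
a0=0.7211684-np.pi/2
place(xy,a0,.0225,.09)
snap("wrist","w2")
pick((.3895,-.3134),-.343+np.pi/2,.002,.05,15)
snap("top","t2")
```

```text
over t 7.4 tcp [ 0.5744 -0.3033  0.17  ] open 0.0562 F [-0.4  0.6 -1.5]
low t 8.8 tcp [ 0.5739 -0.304   0.0221] open 0.0555 F [ 0.3  0.7 -0.9]
rel t 9.4 tcp [ 0.574  -0.304   0.0225] open 0.0899 F [ 0.4  1.2 -0.2]
down t 13.2 tcp [ 0.3895 -0.3134  0.0018] open 0.0496 F [ 0.5 -0.2  0.3]
grip t 14.0 tcp [ 0.3895 -0.3134  0.002 ] open 0.0005 F [ 0.1 -0.  -1. ]
up t 15.0 tcp [ 0.3888 -0.3128  0.1689] open 0.0005 F [-0.1  0.   0.4]
```

View pics/w2.png

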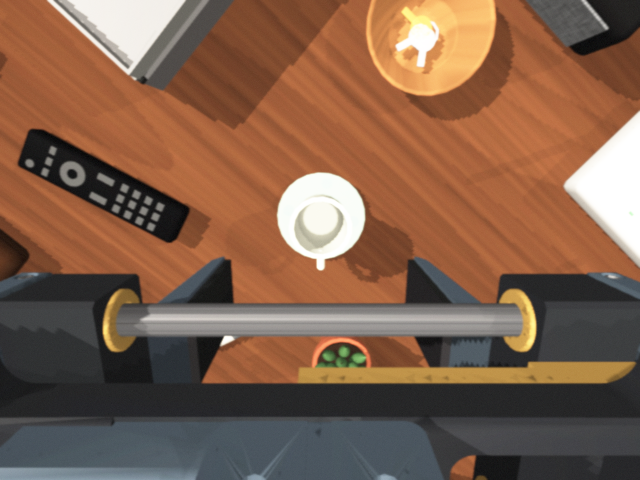

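View pics/t2.png

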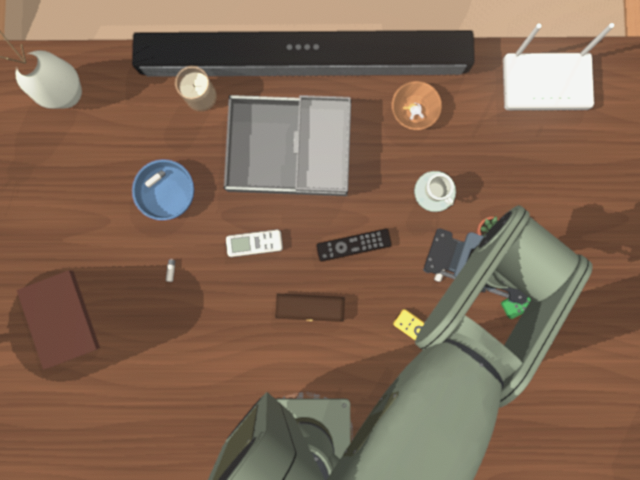

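The cup sits on the coaster (wrist view (321,215), top view (437,187)). The battery grip closed empty, so I'll look again.

Run:
```python
from h import *
jaws.move_gripper(.06);snap("wrist","w3");st("")
```

```text
t 16.1 tcp [ 0.3895 -0.3134  0.17  ] open 0.0599 F [ 0.1  0.1 -0.9]
```

View pics/w3.png

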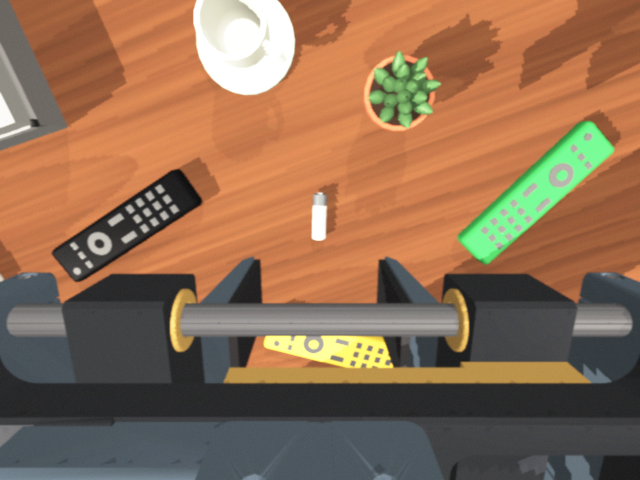

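```bash
cat >> h.py <<'E'
def wpose(c,o):
    q=o["tcp_rot"];R=Ro.from_quat([q[1],q[2],q[3],q[0]]).as_matrix()
    T=np.eye(4);T[:3,:3]=R;T[:3,3]=o["tool_pos"];M=np.linalg.inv(T@c["T_tool_cam"]);return M[:3,:3],M[:3,3]
E
python3 - <<'E'
from h import *
o=get_obs();c=vision.capture("wrist");R,t=wpose(c,o)
hsv=cv2.cvtColor(c["color"],cv2.COLOR_RGB2HSV);S,V=hsv[...,1],hsv[...,2]
m=(S<70)&(V>90);k=np.zeros_like(m);k[180:252,295:345]=1
m=blob(m&k,(319,217)).astype(np.uint8)
cn,_=cv2.findContours(m,0,1);W=cast(c,max(cn,key=len)[:,0],.0075,R,t);r=cv2.minAreaRect((W[:,:2]*1000).astype(np.float32));print(r)
print("coaster/cup", cast(c,[[320,320],[320,270]],0,R,t).round(3))
c2=vision.capture("top");m=c2["color"][255:290,425:460,::-1];cv2.imwrite("pics/b2.png",cv2.resize(m,None,fx=12,fy=12))
E
```

```text
((391.0115051269531, -314.0799560546875), (15.06988525390625, 52.470577239990234), 70.067626953125)
coaster/cup [[ 0.272 -0.273  0.   ]
 [ 0.331 -0.294  0.   ]]
```

Run:
```python
from h import *
xy=(.391,-.314)
jaws.move_gripper(.04);env.line_to([*xy,.03],feed=.25);env.line_to([*xy,.002],feed=.06);st("d")
a=snap("wrist","w4")["color"][200:420,160:480]
jaws.move_gripper(.018);st("18");jaws.move_gripper(.010,10);st("10")
b=snap("wrist","w5")["color"][200:420,160:480]
cv2.imwrite("pics/w45.png",np.hstack([a,b])[:,:,::-1]);snap("side","s5")
```

```text
d t 18.1 tcp [ 0.391  -0.314   0.0018] open 0.0399 F [ 0.2  0.4 -0.5]
18 t 18.6 tcp [ 0.391  -0.314   0.0021] open 0.0178 F [ 0.  -1.   0.9]
10 t 19.0 tcp [ 0.391 -0.314  0.002] open 0.01 F [0.7 0.7 0.2]
```

View pics/w45.png

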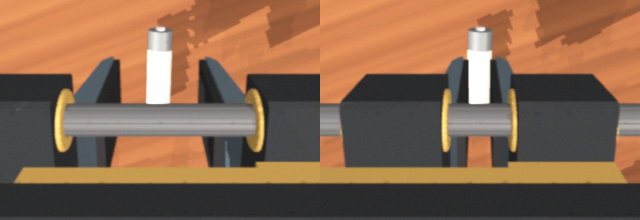

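View pics/s5.png

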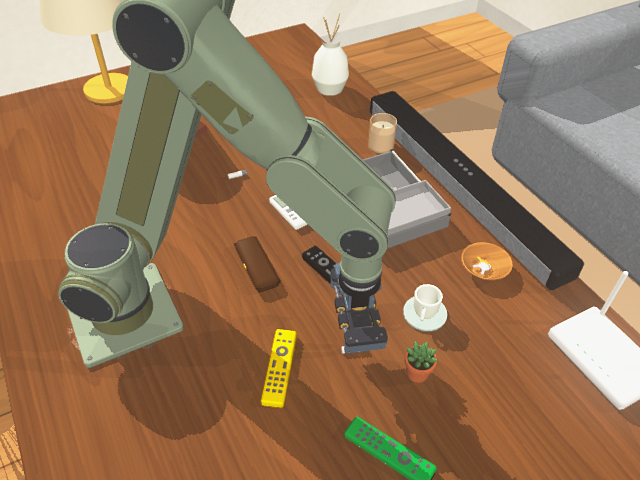

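Run:
```python
from h import *
b=dict(np.load("w5.npz"))["color"][215:400,245:395]
jaws.move_gripper(0,10);st("0");d=snap("wrist","w6")["color"][215:400,245:395]
cv2.imwrite("pics/w56.png",cv2.resize(np.hstack([b,d])[:,:,::-1],None,fx=2.6,fy=2.6,interpolation=2))
```

```text
0 t 19.4 tcp [ 0.391 -0.314  0.002] open 0.0001 F [0.2 0.9 0.7]
```

View pics/w56.png

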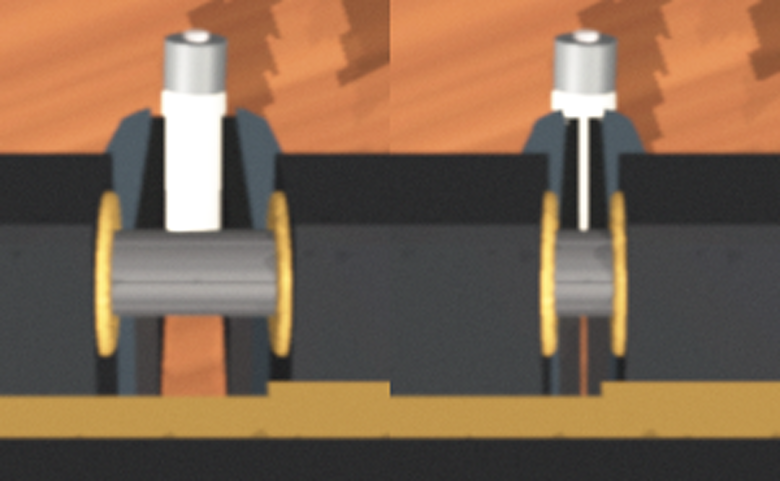

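Run:
```python
from h import *
c=dict(np.load("w5.npz"));o=get_obs();R,t=wpose(c,o);c["R"]=R;c["t"]=t;P=cloud(c)
for v in(225,235,245,252,258,262,270,280,290,300):print(v,[(u,P[v,u].round(4).tolist()) for u in(296,303,308,320,332,340)] if v in(252,262,280,300) else [P[v,u,2].round(4) for u in(290,296,303,308,320,332,340,360)])
# side check
c=dict(np.load("s5.npz"));P=cloud(c)
z=cv2.resize(c["color"][300:370,320:400,::-1],None,fx=8,fy=8,interpolation=2);cv2.imwrite("pics/s5c.png",z)
```

```text
225 [np.float64(-0.0006), np.float64(-0.0013), np.float64(-0.0026), np.float64(-0.0006), np.float64(-0.001), np.float64(-0.0014), np.float64(-0.0015), np.float64(-0.0011)]
235 [np.float64(-0.0019), np.float64(-0.0006), np.float64(-0.0022), np.float64(-0.0015), np.float64(0.0131), np.float64(0.0083), np.float64(-0.0015), np.float64(-0.0007)]
245 [np.float64(-0.0013), np.float64(-0.0012), np.float64(-0.0014), np.float64(0.007), np.float64(0.0136), np.float64(-0.0007), np.float64(-0.0006), np.float64(-0.0006)]
252 [(296, [0.4035, -0.3031, -0.001]), (303, [0.4022, -0.3074, -0.0004]), (308, [0.4032, -0.3113, 0.0073]), (320, [0.4024, -0.3187, 0.0134]), (332, [0.3961, -0.3246, -0.0002]), (340, [0.3943, -0.3293, -0.0006])]
258 [np.float64(-0.0011), np.float64(-0.0007), np.float64(0.0431), np.float64(0.0073), np.float64(0.0142), np.float64(-0.0025), np.float64(0.0438), np.float64(-0.0006)]
262 [(296, [0.4116, -0.3096, 0.05]), (303, [0.4084, -0.3117, 0.0429]), (308, [0.4081, -0.3143, 0.0446]), (320, [0.3966, -0.3167, 0.0135]), (332, [0.4044, -0.3257, 0.0456]), (340, [0.4047, -0.3296, 0.0507])]
270 [np.float64(0.0619), np.float64(0.0615), np.float64(0.058), np.float64(0.0577), np.float64(0.0139), np.float64(0.0569), np.float64(0.0603), np.float64(-0.0005)]
280 [(296, [0.411, -0.311, 0.0741]), (303, [0.4087, -0.313, 0.0701]), (308, [0.4064, -0.3143, 0.0656]), (320, [0.3857, -0.3128, 0.013]), (332, [0.4045, -0.3248, 0.0702]), (340, [0.4047, -0.3282, 0.0737])]
290 [np.float64(0.0856), np.float64(0.0849), np.float64(0.0812), np.float64(0.0668), np.float64(0.014), np.float64(0.0801), np.float64(0.0819), np.float64(0.1359)]
300 [(296, [0.4108, -0.3123, 0.0947]), (303, [0.4085, -0.3139, 0.0911]), (308, [0.3985, -0.3116, 0.0683]), (320, [0.374, -0.3086, 0.0143]), (332, [0.3999, -0.3228, 0.0796]), (340, [0.4043, -0.3269, 0.0921])]
```

View pics/s5c.png

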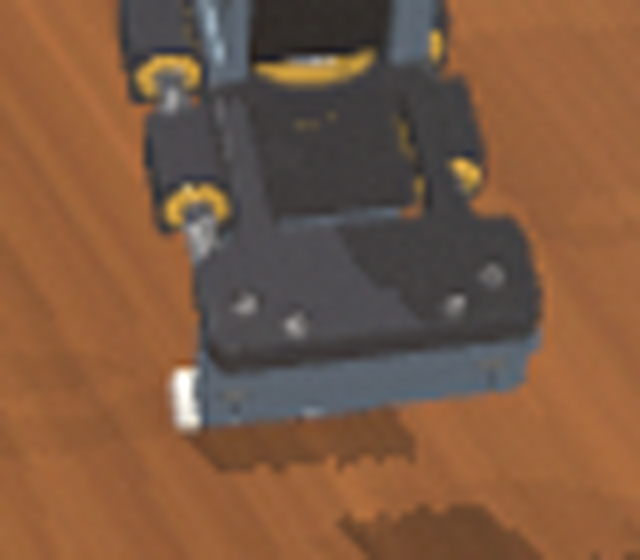

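Run:
```python
from h import *
o=get_obs();c=dict(np.load("w5.npz"));R,t=wpose(c,o)
q=o["tcp_rot"];RT=Ro.from_quat([q[1],q[2],q[3],q[0]]).as_matrix()
tool=lambda X:((X-o["tool_pos"])@RT).round(4)
s=dict(np.load("s5.npz"))
for z in(0,.01,.02,.03,.04):print(z,tool(cast(s,[[345.6,353.1],[385.6,347.9]],z)).tolist())
for f in("w0" ,"w4","w5","w6"):
    f={"w0":"wrist0"}.get(f,f);c=dict(np.load(f+".npz"));z=c["z_map"].astype(float)
    v,u=np.mgrid[:480,:640];X=np.stack([(u-c["cx"])/c["fx"]*z,(v-c["cy"])/c["fy"]*z,z,np.ones_like(z)],-1)@c["T_tool_cam"].T
    m=(np.abs(X[...,1])<.07)&(np.abs(X[...,0])<.03)&(X[...,2]>-.1)&(X[...,2]<-.012 if f!="wrist0" else X[...,2]<.05)
    Z=X[m];i=np.argsort(-Z[:,2])[:6];print(f,Z[i][:,:3].round(4).tolist())
```

```text
0 [[-0.0191, 0.0066, 0.002], [0.0646, 0.0057, 0.002]]
0.01 [[-0.0206, 0.013, -0.008], [0.0623, 0.0121, -0.008]]
0.02 [[-0.0222, 0.0195, -0.018], [0.06, 0.0186, -0.018]]
0.03 [[-0.0237, 0.0259, -0.028], [0.0576, 0.025, -0.028]]
0.04 [[-0.0252, 0.0323, -0.038], [0.0553, 0.0314, -0.038]]
wrist0 [[-0.0021, -0.0457, -0.0378], [0.0144, -0.0457, -0.0379], [0.0052, -0.0457, -0.038], [0.0063, -0.0457, -0.0381], [-0.0025, 0.0461, -0.0381], [0.0047, -0.0457, -0.0382]]
w4 [[0.0082, 0.0012, -0.012], [0.0137, 0.0012, -0.012], [0.0026, -0.0023, -0.012], [-0.0185, -0.003, -0.012], [-0.0062, -0.0018, -0.012], [-0.0179, 0.0, -0.012]]
w5 [[0.0076, 0.003, -0.012], [-0.0005, 0.0024, -0.012], [-0.0114, 0.0006, -0.012], [-0.0043, 0.0, -0.012], [-0.0107, -0.0036, -0.012], [0.0204, -0.0011, -0.012]]
w6 [[0.0228, 0.0024, -0.012], [0.021, 0.0029, -0.012], [0.0204, -0.0005, -0.012], [0.0149, 0.0, -0.012], [0.0156, -0.0017, -0.012], [0.0168, 0.0018, -0.0121]]
```

The depth images show the visible fingers ending about 38 mm behind the reported TCP. The empty close over a centred battery agrees with that. I'll find the real fingertip height by stepping down and watching the wrist force.

Run:
```python
from h import *
xy=(.391,-.314)
jaws.move_gripper(.04)
for z in np.arange(-.002,-.040,-.004):
    env.line_to([*xy,z],feed=.03);env.wait(.1);o=get_obs();f=o["wrist_force"]
    print(round(z,3),np.round(o["tool_pos"][2],4),np.round(f,1))
    if abs(f[2])>5 or z<-.0385:break
```

```text
-0.002 -0.0021 [ 0.3 -0.   0.2]
-0.006 -0.006 [ 0.7  0.7 -0.9]
-0.01 -0.01 [-0.5  0.2  0.2]
-0.014 -0.0141 [ 0.1 -0.1  0.5]
-0.018 -0.0181 [-0.6 -0.5 -0.3]
-0.022 -0.0221 [ 0.   0.2 -0.3]
-0.026 -0.0261 [-0.1  0.   1. ]
-0.03 -0.0301 [-1.3 -0.   0.6]
-0.034 -0.0341 [0.1 0.2 0.3]
-0.038 -0.0381 [-0.3  0.4  0.3]
```

There's no contact down to −38 mm, so the real fingertips end about 38 mm behind the reported TCP, which also makes the body clearance consistent. I'll apply that offset (D = 0.038) from here on.

```bash
cat >> h.py <<'E'
D=.038
E
python3 - <<'E'
from h import *
xy=(.391,-.314)
env.line_to([*xy,.002-D],feed=.05)
jaws.move_gripper(0,15);st("grip")
env.line_to([*xy,.10],feed=.2);st("up");snap("wrist","w7")
E
```

```text
grip t 24.8 tcp [ 0.391 -0.314 -0.036] open 0.0142 F [-0.2 -0.  -0.1]
up t 25.7 tcp [ 0.3902 -0.3133  0.099 ] open 0.0142 F [ 0.4  0.6 -0.6]
```

View pics/w7.png

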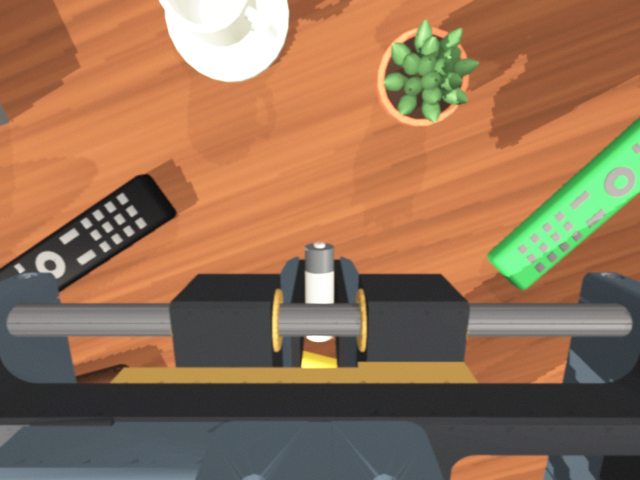

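Battery B is held, with the jaws at 14.2 mm. Next: both batteries into the dish.

Run:
```python
from h import *
env.line_to([.391,-.314,.17],feed=.25)
place((.557,.3005),.71,.011-D,.024,zh=.12)
pick((.3934,.3079),-.106+np.pi/2,.002-D,.045,15,zh=.12)
c=snap("top","t3");a=c["color"][140:290,90:240,::-1];cv2.imwrite("pics/t3c.png",cv2.resize(a,None,fx=4,fy=4,interpolation=2))
snap("wrist","w8")
```

```text
over t 28.4 tcp [0.5574 0.2996 0.1201] open 0.0143 F [ 0.2  0.3 -0.7]
low t 29.8 tcp [ 0.5571  0.3006 -0.0271] open 0.0144 F [-0.4  0.8 -0.3]
rel t 30.2 tcp [ 0.5571  0.3006 -0.0268] open 0.0239 F [0.4 0.7 1.3]
down t 33.4 tcp [ 0.3934  0.3079 -0.0362] open 0.0453 F [-0.5  0.1 -0.1]
grip t 34.0 tcp [ 0.3935  0.3079 -0.0359] open 0.0145 F [-0.6  0.6  1. ]
up t 35.0 tcp [0.3926 0.3073 0.119 ] open 0.0141 F [-0.5  0.1 -1. ]
```

View pics/t3c.png

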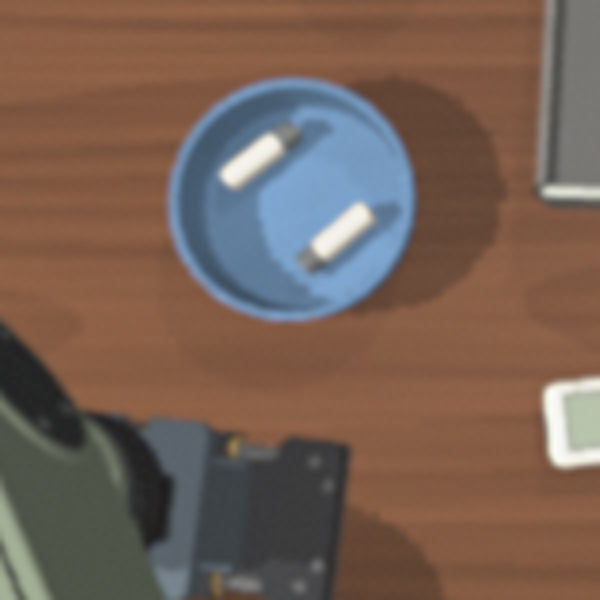

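View pics/w8.png

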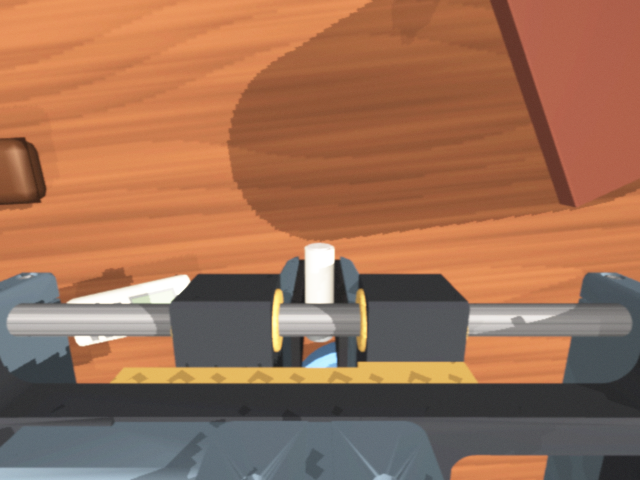

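Battery B lies in the dish (crop (337,237)), opposite the old one (260,157). Battery A is held. Next: drop A between them, then pick the AC remote.

Run:
```python
from h import *
place((.577,.320),.71,.023-D,.03,zh=.12)
pick((.4548,.114),-1.448+np.pi/2,.003-D,.08,25,zh=.13)
c=snap("top","t4");snap("wrist","w9")
```

```text
over t 35.8 tcp [0.5757 0.3197 0.1188] open 0.0143 F [-0.5 -0.3 -0.2]
low t 37.1 tcp [ 0.5772  0.32   -0.015 ] open 0.0143 F [ 0.1 -0.8 -0.1]
rel t 37.6 tcp [ 0.5771  0.32   -0.0149] open 0.0299 F [-0.3  0.6 -0.4]
down t 41.5 tcp [ 0.4548  0.114  -0.0352] open 0.08 F [-0.4  1.   0.6]
grip t 42.0 tcp [ 0.4549  0.114  -0.0349] open 0.0479 F [0.4 0.8 1.3]
up t 43.0 tcp [0.4538 0.1138 0.1289] open 0.0479 F [-0.  -0.6 -1. ]
```

View pics/t4.png

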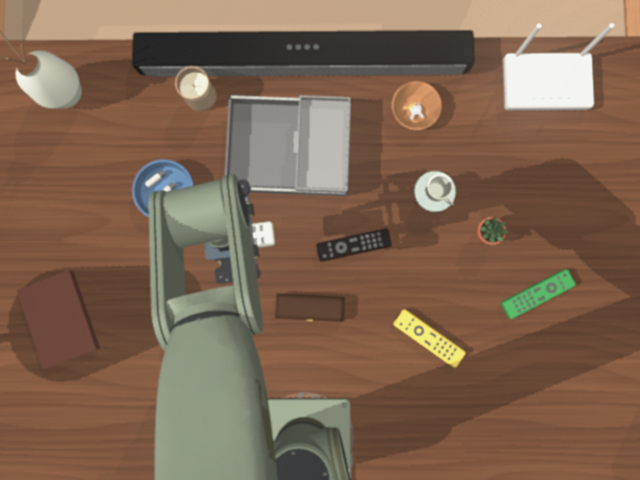

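View pics/w9.png

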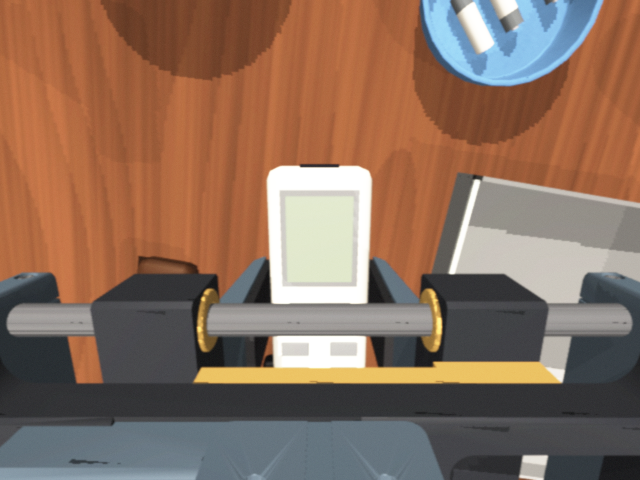

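The AC remote is held squarely, face up. Next: upper tier, then the TV remote.

Run:
```python
from h import *
place((.672,-.048),1.525,.0495-D,.062,zh=.13)
pick((.4493,-.1133),-1.362+np.pi/2,.003-D,.076,28,zh=.13)
c=snap("top","t5");snap("wrist","w10")
```

```text
over t 44.4 tcp [ 0.6714 -0.0474  0.1295] open 0.0477 F [-0.5  0.9 -1.3]
low t 45.7 tcp [ 0.6722 -0.048   0.0115] open 0.048 F [-0.4 -0.2 -0.7]
rel t 46.1 tcp [ 0.6721 -0.048   0.0117] open 0.0622 F [ 0.6 -0.1 -1.1]
down t 50.2 tcp [ 0.4493 -0.1133 -0.0352] open 0.0761 F [-0.8 -0.7  0.5]
grip t 50.8 tcp [ 0.4494 -0.1133 -0.0349] open 0.0437 F [-0.2  0.6  1.1]
up t 51.8 tcp [ 0.4482 -0.113   0.1289] open 0.0441 F [-0.4  0.  -0.3]
```

View pics/t5.png

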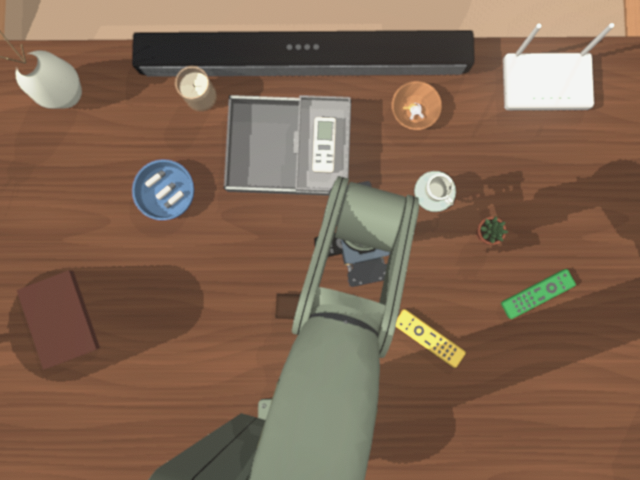

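View pics/w10.png

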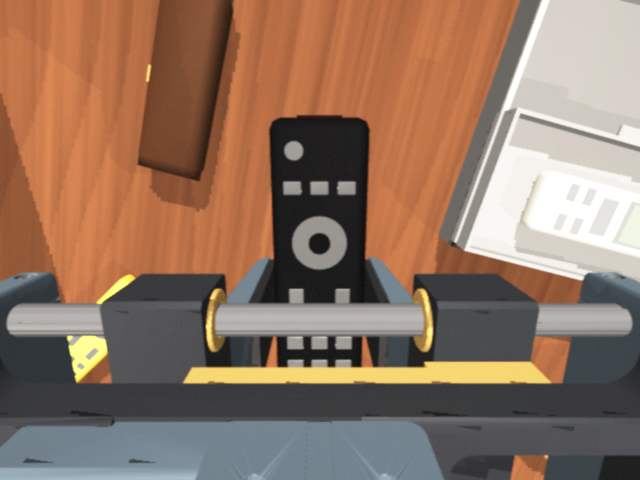

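The AC remote lies in the upper tier (324,144), all three batteries are in the dish, and the TV remote is held squarely. Next: lower tier.

Run:
```python
from h import *
place((.679,.10),1.525,.0085-D,.058,zh=.15)
env.movep([.40,.0,.2],quat(best((.4,0,.2),1.57)));st("park")
c=snap("wrist","w11")
env.movep([.25,.3,.2],quat(best((.25,.3,.2),1.57)));st("park")
c=snap("top","t6");snap("side","s6")
cv2.imwrite("pics/t6c.png",cv2.resize(c["color"][80:230,120:460,::-1],None,fx=2.3,fy=2.3,interpolation=2))
```

```text
over t 53.1 tcp [0.6783 0.0991 0.1495] open 0.0435 F [-0.3 -1.3 -1.6]
low t 54.6 tcp [ 0.6791  0.1001 -0.0296] open 0.0435 F [-0.5  0.6 -1.3]
rel t 55.0 tcp [ 0.6791  0.1    -0.0293] open 0.0578 F [-0.8 -0.1 -0.7]
park t 57.1 tcp [4.012e-01 1.000e-04 1.999e-01] open 0.0582 F [ 0.1 -0.5 -1. ]
park t 58.4 tcp [0.2506 0.2998 0.1999] open 0.0579 F [-0.2  0.5 -0.2]
```

View pics/t6c.png

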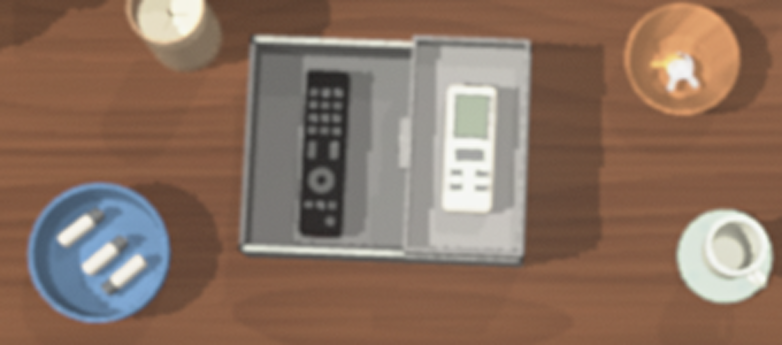

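View pics/s6.png

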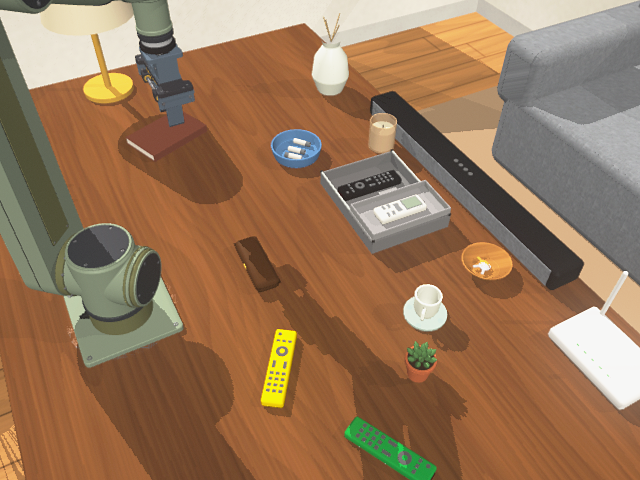

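Run:
```python
from h import *
c=dict(np.load("t6.npz"));P=cloud(c)
print("cup",cast(c,[[439.3,187.5]],.066),"coaster",cast(c,[[434.7,191.0]],.008))
a=c["color"][165:220,405:465,::-1];cv2.imwrite("pics/c6.png",cv2.resize(a,None,fx=10,fy=10,interpolation=2))
hsv=cv2.cvtColor(c["color"],cv2.COLOR_RGB2HSV);H,S,V=[hsv[...,i].astype(int) for i in range(3)]
k=np.zeros(V.shape,bool);k[105:187,248:274]=1;m=(V<75)&k;print("tv",P[m].mean(0).round(4),np.percentile(P[m],[5,95],axis=0).round(3).tolist())
k[:]=0;k[112:176,310:340]=1;m=(V>205)&k;print("ac",P[m].mean(0).round(4),np.percentile(P[m],[5,95],axis=0).round(3).tolist())
k[:]=0;k[165:215,140:190]=1;m=(S<60)&(V>110)&k;n,l,s,ce=cv2.connectedComponentsWithStats(m.astype(np.uint8))
for i in range(1,n):
  if s[i][4]>20:p=cast(c,ce[i:i+1],.0135)[0];print("bat",p.round(4),"r",np.hypot(*(p[:2]-[.575,.318])).round(4))
c0=dict(np.load("top0.npz"))
for q in(c0,c):
  h=cv2.cvtColor(q["color"],cv2.COLOR_RGB2HSV)[210:252,470:512];print("plant px",np.argwhere((h[...,0]>30)&(h[...,0]<90)&(h[...,1]>70)).mean(0).round(2))
```

```text
cup [[ 0.57127839 -0.30219906  0.066     ]] coaster [[ 0.574098   -0.30374426  0.008     ]]
tv [0.6758 0.098  0.0267] [[0.6, 0.079, 0.02], [0.755, 0.119, 0.028]]
ac [ 0.6618 -0.0454  0.0661] [[0.613, -0.068, 0.046], [0.73, -0.023, 0.069]]
bat [0.6055 0.3482 0.0135] r 0.0429
bat [0.5765 0.3227 0.0135] r 0.005
bat [0.5592 0.3    0.0135] r 0.024
plant px [19.72 23.49]
plant px [19.49 23.44]
```

View pics/c6.png

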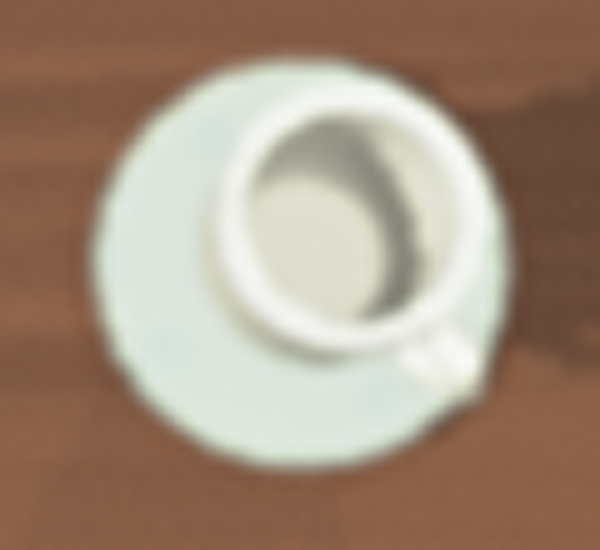

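The crop shows the cup upright on the coaster, with the rim at about (439.5,186.5), roughly 3 mm off centre. All checks pass, so I'm handing in.

Run:
```python
from h import *
print(ticket.job_done());st("end")
```

```text
the job is handed in; nothing more can be done
None
the job is handed in; nothing more can be done
```

All five things were put away and the job was handed in at about 59 s of robot time. The gripper was empty and parked clear of everything, and no verdict was reported.

What the last camera checks showed:
- **TV remote:** face up on the lower tier's open floor at about (0.676, 0.098). Its top is at 24–28 mm, as it should be.
- **AC remote:** face up in the upper tier at about y −0.045, with its top at about 66 mm. Its x from the depth points (0.662, 0.01 off) is pulled to one side because the mask left out the display.
- **Batteries:** the two I moved lie 5 mm and 24 mm from the middle of the dish, beside the old one.
- **Cup:** upright on the coaster, about 3 mm from its middle.
- **Plant:** has not moved (under 0.3 px between the first and last top views).

**Disagreement with the description:** the first battery grip closed empty. Depth images, and stepping down with the wrist force watched, showed the real fingertips end about 38 mm behind the stated TCP. I corrected for that from then on. The cup was moved before I found this, so it was held only near its rim, but the final views show it placed correctly.

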